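# Shut and bolt the guard lid of a vial shaker

### The arm

A 6-joint arm with a two-finger parallel gripper is mounted at the origin on a cart in front of the work surface, level with it; the furniture and walls round the work are solid. World frame = base frame: x ahead of the robot, y to its left, z up, the work surface at z = 0. Lengths are in mm, angles in rad, forces in N, time in s.
With the tool pointing down it reaches from about 350 to 925 mm from the base axis. Payload 6.4 kg.
Tool frame: the origin (TCP) lies between the finger pads; the fingertips stand 14 mm ahead of it and the grasp point (between the pads) lies 5 mm behind it; z points along the fingers, y is the line along which they close (so a half turn about z gives the same grasp; the last joint's range is limited). The gripper opens to 85 mm and grips with 20 to 120 N. Pads are 22 mm wide; open, the fingers measure 114 mm over their backs; the gripper's body (76 mm by 85 mm) begins 54 mm behind the grasp point. The pads swing forward as they close: fully open they stand 13 mm farther back than shut.
Start: joints at [1.128, 0.245, 1.558, -0, 1.339, -0.174], TCP at [172.62, 626.671, 245.29] pointing down, gripper open.
Joint ranges: [-3.13, 3.13], [-1.02, 2.26], [0.13, 2.54], [-0.95, 4.09], [0.21, 2.88], [-2.74, 2.74]. Speed limits (rad/s): [2.57, 2.57, 3.14, 3.14, 3.14, 3.14].

### API

Orientations are given as a 3x3 rotation matrix whose columns are the frame's x, y, z axes.
In Python, from cell import bot, vision, job, spotter gives the robot as it stands.
- The arm moves only by the shell command python3 -m inch 'ROWS' [FORCE]. ROWS is JSON, a list of rows, each an object with "rotation": the turn, a rotation vector about the tool's x, y, z in units of 6 degrees (1.0 is 6 degrees), a list of three; "slide": the shift along the tool's x, y, z in units of 25 mm (1.0 is 25 mm), a list of three; "fingers": the finger opening in mm, from 0 to 85.4. In form: [{"rotation": [wx, wy, wz], "slide": [x, y, z], "fingers": fingers}, ...]. A call has 1 to 10 rows; each row shifts and turns the commanded pose from where the row before left it, along the tool's axes as they then stand; what a row does not reach is not made up. A row lasts 1/12 s, in which the tool goes at most 41.7 mm and 7.16 degrees, less where a joint would pass 70% of its speed; a pose out of reach is approached as far as the arm can. A call is refused whole if a number of a shift passes 1 or a number of a turn 1, either way. A call with a gripper value outside its range is refused whole. The fingers move at their own pace and stop on an object; FORCE is the grip in N (left out, the last holds). Time passes only in rows, so rows that do not move let the fingers close. It gives the time, the measured TCP pose, the force, the opening and the grip force at its end, in the units of the state.
- bot.observe(): the state, without advancing time (a new reading comes with each control period).
- vision.get_image(name): name is "side" or "top" or "wrist"; returns a dict with "frame" (480x640x3 uint8, blue, green, red), "intrinsics" (3x3 intrinsics, pixels), "dist_coeffs" ([k1, k2, p1, p2, k3] as OpenCV has them; the pictures are not rectified), "R" (3x3) and "t" (3): a world point X has camera coordinates R X + t; the wrist camera has in their place "hand_eye" (4x4, takes a point from camera to tool coordinates, whose origin is the TCP and whose axes are the flange's). Camera axes: x right, y down, z forward; pixel columns grow to the right and rows downward; lengths in mm; the calibration is good to about 2 mm. A picture is of the moment at which its call begins: read the wrist's pose just before it. There is no depth.
- job.finish_job(): hands the job in; it is judged then, once.
Trained networks look in the newest picture that a camera, given by its name, has taken for a name from the list of things; names that differ only in an ending like _2 or _b are one class to them, and where a whole thing is asked for, a point or a joint stands for the part that bears it (a point fixed in the world has none). Each returns a list of dicts, best first, with "conf" (0 to 1); they miss things now and then, are a little off and sometimes report something else, mostly with a low value. They report only what shows in the picture. A call takes as long as a camera call.
- spotter.boxes_of(query, camera): "location" ([column, row] in pixels, amid what is visible of it).
- spotter.trace(query, camera): "region" (480x640 bool, what is visible of it) and "location" ([column, row] in pixels, amid what is visible of it).
- spotter.place_of(query, camera): "location" ([column, row] in pixels: a listed point, or the origin of a listed thing).
The state is a dict: "clock": time; "joints": joint angles; "dq": joint speeds; "effort": joint torques, N m; "eef_pos": TCP position; "tcp_rot": TCP orientation; "wrist_force": force on the tool from outside, world axes, zero at the start; "ft_torque": the same for the moment, N m; "opening": opening from 0.0 (shut) to 1.0 (fully open); "finger_force": force on a finger pad.
Only numpy, scipy, OpenCV 4.12 (cv2) and the standard library are available. Lean on these libraries where they do the work, as an engineer would, in place of code of your own. Each camera call takes 0.05 s, during which the arm holds its last target. There are 200 camera calls.

### The job

The vial shaker is loaded and must be secured before it runs. Push its raised guard lid down until it is fully shut, then keep the spring safety catch on its front deck pressed down with one fingertip while the other fingertip pushes the bolt's upright tab towards the lid until the bolt is fully home, and let go so that the catch springs back up and locks the bolt. Only press and push, without undue force: do not raise the lid further, and leave the loose vials, jar, marker and syringe round the shaker where they are.

Things in the scene. Friction and masses are not known exactly. Their poses are not given: they have to be found in the camera images.
- shaker: vial shaker, a fixed white and grey instrument 250 x 200 x 100 mm; origin on the table under it, front face (display, dial) 135 mm towards its own -x, back 115 mm towards +x. The deck on its front part is 100 mm above the table and carries the catch (-y side) and the bolt (+y side), middles 68 mm apart; low steel covers round both reach 19 mm above the deck
- lid (a joint): angle of the guard lid (aluminium frame round a clear window, 194 mm wide along y, 12 mm thick, front edge 140 mm from the hinge): 0 = fully shut, grows as it opens upward; its stiff hinge along the shaker's y axis holds it where it is left; pushing it at the front rail takes 1 to 8 N
- lid_hinge (a point): point on the lid's hinge axis, middle of the lid's back edge, 102 mm above the table, at [105, 0, 102] mm in the shaker's frame; z is perpendicular to the lid's underside, -x runs along the lid to its front edge
- lid_front (a point): middle of the top of the lid's front rail (18 mm wide), 131 mm from the hinge axis along the lid and 12 mm above its underside; at [-26, 0, 114] mm in the shaker's frame when shut. The rail can be pushed anywhere along its width. A steel lip with a staple for the bolt stands out 13 mm in front of it, 18 to 50 mm from the middle towards +y
- catch (a joint): how far the safety catch is pressed straight down: 0 = up (locking), 0.009 m = bottomed. Spring: 3 N at the top, 6.6 N at the bottom. It frees the bolt when pressed 4.5 mm or more; let go, it springs back up if the bolt is withdrawn or fully home (last 2 mm of its travel), and rests on the bolt's underside in between
- catch_top (a point): middle of the catch's ribbed top face, a steel pad 50 mm long (x) by 30 mm wide (y), 34 mm above the deck when up and 25 mm when bottomed, at [-94.5, -34, 134] mm in the shaker's frame; axes as the shaker's
- bolt (a joint): travel of the bolt towards the lid (the shaker's +x): 0 = withdrawn, 0.024 m = fully home against its stop, its nose over the lid's lip. It slides with about 2 N (more while the catch rubs on it) once the catch is pressed, is locked but for a few mm of springy play otherwise, and stays where it is left
- bolt_tab (a point): middle of the push face (the face away from the lid) of the bolt's upright steel tab: 24 mm wide (y), 9 mm thick (x), from 22 to 52 mm above the deck; the point is 37 mm above the deck, at [-94.5, 34, 137] mm in the shaker's frame when the bolt is withdrawn; axes as the shaker's
- table_vial_1: loose small capped vial, 12 mm across, 34 mm tall, standing beside the shaker; origin under its middle; leave it
- table_vial_2: loose small capped vial, 12 mm across, 34 mm tall, standing beside the shaker; origin under its middle; leave it
- sample_jar: loose jar with a screw cap, 41 mm across, 53 mm tall, beside the shaker; origin under its middle; leave it
- marker: loose felt marker, 13 x 124 x 15 mm, lying in front of the shaker; origin under its middle; leave it
- syringe: loose glass syringe, 14 x 168 x 14 mm, lying on the table; origin under its middle; leave it

How it is judged:
By the outcome, as a careful person would: the job done as asked, in the order asked, and still so for the second after the job is handed in, with the robot touching nothing.
It also fails if it takes over 42 s, if anything falls off the work surface, if the arm or the gripper's body presses on something with over 40 N, if the wrist force passes 120 N, or if a joint passes its speed limit or range.

## Working session

There is one attempt and no reset: what is moved stays moved. The work goes in short steps, Python scripts to look and compute and a shell command to move; the robot and the scene stay as the last step left them, time stands still between calls to the robot, and variables do not carry over. Pictures are saved under pics/ and viewed, at most 10 in all, crops included, and the job is handed in when it is done.

```bash
ls; mkdir -p pics; python3 - <<'E'
from cell import bot, vision, job, spotter
import cv2
s=bot.observe(); print(s)
for c in ["top","side"]:
    im=vision.get_image(c); cv2.imwrite(f"pics/{c}0.png",im["frame"])
    print(c,im["intrinsics"],im["dist_coeffs"],im["R"],im["t"])
    for q in ["shaker","lid_hinge","lid_front","catch_top","bolt_tab"]:
        print(q,[(r["location"],r["conf"]) for r in spotter.place_of(q,c)][:2])
E
```

```text
pics
{'clock': 0.0, 'joints': array([ 1.12789655e+00,  2.45842369e-01,  1.55901530e+00, -1.26790452e-05,
        1.33870402e+00, -1.74087882e-01]), 'dq': array([ 2.48056739e-05,  5.48388206e-04,  2.20171867e-03,  1.67789611e-03,
       -1.09204752e-03, -1.56146742e-04]), 'effort': array([ 5.14549702e-04, -4.29500628e+01, -3.26133192e+01, -6.71702514e-05,
        5.29080571e-03,  9.98604634e-06]), 'eef_pos': array([172.38849656, 626.170088  , 244.16150657]), 'tcp_rot': array([[-9.64087761e-01,  2.65582561e-01, -8.32703346e-04],
       [ 2.65583662e-01,  9.64086165e-01, -1.78433574e-03],
       [ 3.28909322e-04, -1.94140865e-03, -9.99998061e-01]]), 'wrist_force': array([-0.66471467, -0.34560225, -0.1980865 ]), 'ft_torque': array([0.01667882, 0.01742668, 0.01237565]), 'finger_force': 0.0, 'opening': 1.0003101211662153}
top [[619.55884236   0.         319.12934173]
 [  0.         619.55884236 236.11811106]
 [  0.           0.           1.        ]] [-0.08208808  0.          0.          0.          0.        ] [[-0.00875184 -0.99983717  0.01578114]
 [-0.99852347  0.00789203 -0.05374569]
 [ 0.0536124  -0.01622821 -0.99842995]] [ 106.49625239  546.25158571 1185.44451934]
shaker [([224.4, 230.3], 0.78)]
lid_hinge [([195.2, 171.4], 0.96)]
lid_front [([208.4, 227.3], 0.92)]
catch_top [([254.1, 264.2], 0.96)]
bolt_tab [([217.9, 281.3], 0.89), ([245.2, 319.3], 0.51)]
side [[528.58315153   0.         320.89548914]
 [  0.         528.58315153 240.75260646]
 [  0.           0.           1.        ]] [0.05290075 0.         0.         0.         0.        ] [[ 0.73842076 -0.67417361 -0.01499076]
 [-0.37960486 -0.39720139 -0.83554246]
 [ 0.55734633  0.62267246 -0.54922133]] [-308.61384986  324.05231865  707.45824738]
shaker [([285.2, 239.9], 0.73)]
lid_hinge [([304.2, 181.6], 0.56), ([344.5, 373.3], 0.54)]
lid_front [([276.2, 173.2], 0.97)]
catch_top [([271.2, 207.7], 0.53), ([347.7, 374.8], 0.2)]
bolt_tab [([241.0, 203.3], 0.7)]
```

View pics/top0.png

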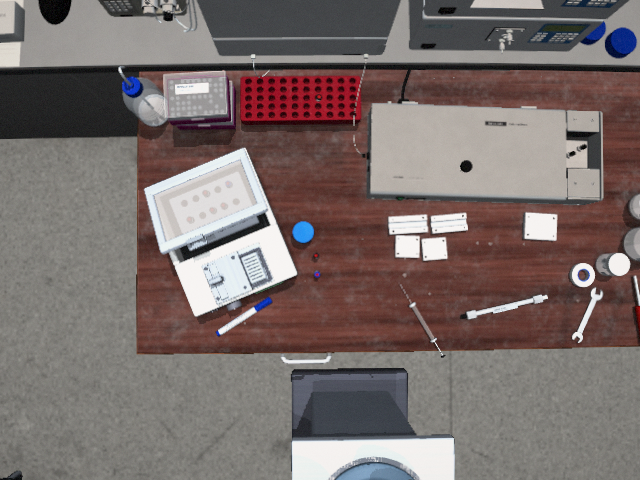

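View pics/side0.png

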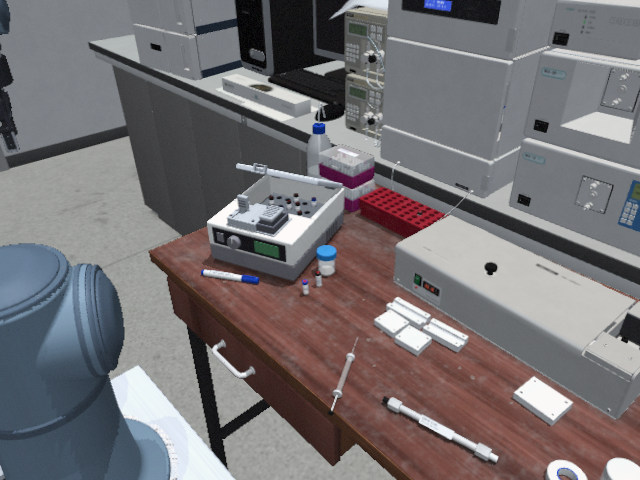

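```bash
cat > h.py <<'E'
import numpy as np, cv2
from scipy.optimize import least_squares
P={"shaker":[0,0,0],"lid_hinge":[105,0,102],"catch_top":[-94.5,-34,134],"bolt_tab":[-94.5,34,137]}
def proj(im,X):
    return cv2.projectPoints(np.atleast_2d(np.float64(X)),cv2.Rodrigues(im["R"])[0],im["t"],im["intrinsics"],np.array(im["dist_coeffs"]))[0][:,0]
def S2W(p,X):
    X=np.atleast_2d(np.float64(X)); c,s=np.cos(p[2]),np.sin(p[2])
    return X@np.array([[c,-s,0],[s,c,0],[0,0,1]]).T+[p[0],p[1],0]
def lidpt(a,X=(-131,0,12)):
    x,y,z=X; return np.array([105+x*np.cos(a)+z*np.sin(a), y, 102-x*np.sin(a)+z*np.cos(a)])
def solve(obs): # obs: list of (im,name,px,weight)
    def f(p):
        r=[]
        for im,n,px,w in obs:
            X=lidpt(p[3]) if n=="lid_front" else P[n]
            r+=list(w*(proj(im,S2W(p,X))[0]-px))
        return r
    best=None
    for yaw in np.arange(-3,3.1,.5):
        q=least_squares(f,[300,500,yaw,1.0],x_scale=[50,50,.3,.3],loss="soft_l1",f_scale=3)
        if best is None or q.cost<best.cost: best=q
    return best,f
E
python3 - <<'E'
from h import *
from cell import vision
t=vision.get_image("top"); s=vision.get_image("side")
obs=[(t,"shaker",[224.4,230.3],.3),(t,"lid_hinge",[195.2,171.4],1),(t,"lid_front",[208.4,227.3],1),(t,"catch_top",[254.1,264.2],1),(t,"bolt_tab",[217.9,281.3],1),
(s,"shaker",[285.2,239.9],.3),(s,"lid_hinge",[304.2,181.6],.5),(s,"lid_front",[276.2,173.2],1),(s,"catch_top",[271.2,207.7],1),(s,"bolt_tab",[241,203.3],1)]
b,f=solve(obs);print(b.x,b.cost,np.round(np.array(f(b.x)).reshape(-1,2),1))
for n in P: print(n,S2W(b.x,P[n]))
print(S2W(b.x,lidpt(b.x[3])))
E
```

```text
[5.63609167e+02 2.87330706e+02 4.01060913e-01 4.46500382e-01] 15.404331446878452 [[-0.  -0.4]
 [-1.2  0.5]
 [ 4.  -0.7]
 [-1.1  1.7]
 [-1.1  0.2]
 [-0.7 -0.3]
 [-1.1 -1.2]
 [ 0.5 -0.5]
 [ 0.7  2.2]
 [ 1.2 -1.4]]
shaker [[563.6091671  287.33070617   0.        ]]
lid_hinge [[660.27713744 328.32221151 102.        ]]
catch_top [[489.88143361 219.13634193 134.        ]]
bolt_tab [[463.33455396 281.74036082 137.        ]]
[[556.26652792 284.21710162 169.39089249]]
```

The top view shows the shaker at about (225,230), with its front towards the robot. The catch is at about (254,264), the bolt tab at about (218,281), and the lid is half open. The side view agrees with this. Next I'll go above the deck with the fingers at the working spacing.

```bash
python3 -m inch '[{"rotation":[0,0,0],"slide":[-0.97,-0.71,-0.11],"fingers":54},{"rotation":[0,0,0],"slide":[-0.97,-0.71,-0.11],"fingers":54},{"rotation":[0,0,0],"slide":[-0.97,-0.71,-0.11],"fingers":54},{"rotation":[0,0,0],"slide":[-0.97,-0.71,-0.11],"fingers":54},{"rotation":[0,0,0],"slide":[-0.97,-0.71,-0.11],"fingers":54},{"rotation":[0,0,0],"slide":[-0.97,-0.71,-0.11],"fingers":54},{"rotation":[0,0,0],"slide":[-0.97,-0.71,-0.11],"fingers":54},{"rotation":[0,0,0],"slide":[-0.97,-0.71,-0.11],"fingers":54}]'
python3 -m inch '[{"rotation":[0,0,0],"slide":[-0.97,-0.71,-0.11],"fingers":54},{"rotation":[0,0,0],"slide":[-0.97,-0.71,-0.11],"fingers":54},{"rotation":[0,0,0],"slide":[-0.97,-0.71,-0.11],"fingers":54},{"rotation":[0,0,0],"slide":[-0.97,-0.71,-0.11],"fingers":54},{"rotation":[0,0,0],"slide":[-0.97,-0.71,-0.11],"fingers":54},{"rotation":[0,0,0],"slide":[-0.97,-0.71,-0.11],"fingers":54},{"rotation":[0,0,0],"slide":[-0.97,-0.71,-0.11],"fingers":54},{"rotation":[0,0,0],"slide":[-0.97,-0.71,-0.11],"fingers":54}]'
python3 -m inch '[{"rotation":[0,0,-1],"slide":[0,0,0],"fingers":54},{"rotation":[0,0,-1],"slide":[0,0,0],"fingers":54},{"rotation":[0,0,-1],"slide":[0,0,0],"fingers":54},{"rotation":[0,0,-1],"slide":[0,0,0],"fingers":54},{"rotation":[0,0,-1],"slide":[0,0,0],"fingers":54},{"rotation":[0,0,-1],"slide":[0,0,0],"fingers":54},{"rotation":[0,0,-0.4],"slide":[0,0,0],"fingers":54},{"rotation":[0,0,0],"slide":[0,0,0],"fingers":54}]'
cat > look.py <<'E'
import sys
from h import *
from cell import bot,vision,spotter
def wristcam():
    s=bot.observe(); w=vision.get_image("wrist")
    T=np.eye(4);T[:3,:3]=s["tcp_rot"];T[:3,3]=s["eef_pos"]
    C=np.linalg.inv(T@np.array(w["hand_eye"])); w["R"],w["t"]=C[:3,:3],C[:3,3]
    return s,w
E
python3 - <<'E'
from look import *
s,w=wristcam(); cv2.imwrite("pics/w1.png",w["frame"]); print(s["eef_pos"],s["tcp_rot"],s["opening"],w["hand_eye"])
for n in ["shaker","lid_hinge","lid_front","catch_top","bolt_tab"]:
    print(n,[(r["location"],r["conf"]) for r in spotter.place_of(n,"wrist")][:2])
p=[563.6,287.3,.401]
print(proj(w,S2W(p,[P["catch_top"],P["bolt_tab"],lidpt(.4465)])))
E
```

```text
clock: 1.37
eef_pos: [322.6, 437.1, 267.6]
tcp_rot: [[-0.964, 0.265, 0.0], [0.265, 0.964, 0.0], [-0.0, 0.0, -1.0]]
wrist_force: [-0.1, 0.8, -0.1]
opening: 0.636
finger_force: 0.0
clock: 2.03
eef_pos: [472.0, 248.5, 289.7]
tcp_rot: [[-0.964, 0.266, 0.0], [0.266, 0.964, 0.0], [-0.0, 0.0, -1.0]]
wrist_force: [0.3, 0.6, 0.0]
opening: 0.633
finger_force: 0.0
clock: 2.7
eef_pos: [471.3, 249.8, 289.4]
tcp_rot: [[-0.92, -0.391, 0.0], [-0.391, 0.92, 0.0], [-0.0, -0.0, -1.0]]
wrist_force: [-0.3, -0.3, 0.4]
opening: 0.637
finger_force: 0.0
[471.28115842 249.79534566 289.38896857] [[-9.20311669e-01 -3.91185860e-01  2.32030452e-04]
 [-3.91185866e-01  9.20311696e-01  2.12207998e-05]
 [-2.21841616e-04 -7.12372838e-05 -9.99999973e-01]] 0.6365539023061446 [[ 7.08077795e-04 -9.55024890e-01 -2.96524802e-01  7.54454101e+01]
 [ 9.99999545e-01  4.86600200e-04  8.20714385e-04  4.49244643e-01]
 [-6.39513638e-04 -2.96525248e-01  9.55024800e-01 -1.27891897e+02]
 [ 0.00000000e+00  0.00000000e+00  0.00000000e+00  1.00000000e+00]]
shaker []
lid_hinge [([317.1, 407.1], 0.97), ([314.6, 352.7], 0.46)]
lid_front [([315.3, 354.4], 0.67), ([315.8, 410.5], 0.36)]
catch_top [([275.3, 224.9], 0.71)]
bolt_tab [([317.5, 406.6], 0.73), ([361.4, 226.9], 0.55)]
[[271.70780691 226.17401269]
 [361.4615194  227.38830723]
 [316.14954081 351.21701988]]
```

View pics/w1.png

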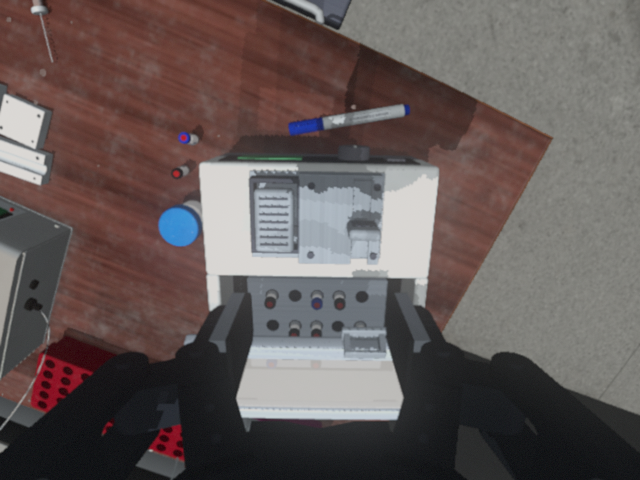

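The wrist view is aligned with the shaker. The ribbed catch is at about (275,225), the bolt tab at about (362,228), and the lid front rail runs along row ~352. I'll refine the shaker pose with this view.

```bash
python3 - <<'E'
from look import *
t=vision.get_image("top"); si=vision.get_image("side"); s,w=wristcam()
P["cl"]=[-135,-100,100];P["cr"]=[-135,100,100]
obs=[(t,"lid_hinge",[195.2,171.4],.7),(t,"catch_top",[254.1,264.2],.7),(t,"bolt_tab",[217.9,281.3],.7),
(si,"lid_front",[276.2,173.2],1),(si,"catch_top",[271.2,207.7],.6),(si,"bolt_tab",[241,203.3],.6),
(w,"catch_top",[275.3,224.9],1),(w,"bolt_tab",[362,227],1),(w,"lid_front",[315.3,354.4],1),(w,"cl",[201,163],.7),(w,"cr",[439,166],.7)]
b,f=solve(obs);print(b.x,b.cost,np.round(np.array(f(b.x)).reshape(-1,2),1).tolist())
p=b.x;print("yaw deg",np.degrees(p[2]))
a=p[3]
R=s["tcp_rot"]
for n,X in [("over rail",lidpt(a)+[0,-25,60]),("shut",[-24,-25,114]),("pre",[-113,0,170])]:
    Wp=S2W(p,X)[0]; print(n,X,Wp,"TCP->pt in tool mm",R.T@(Wp-s["eef_pos"]))
E
```

```text
[5.62806350e+02 2.86675016e+02 3.84597998e-01 4.68186926e-01] 15.05808677634028 [[0.0, 0.4], [-1.0, 1.9], [-1.2, 0.5], [0.6, -1.6], [-0.1, 1.4], [0.3, -0.8], [-2.1, -0.5], [1.1, -0.1], [0.6, -0.6], [-3.0, 0.9], [1.2, 1.7]]
yaw deg 22.035842081371207
over rail [ -6.48759121 -25.         231.82490248] [566.17234467 261.06722605 231.82490248] TCP->pt in tool mm [-91.76006254 -26.73971954  57.47534879]
shut [-24, -25, 114] [549.93922902 254.49680614 114.        ] TCP->pt in tool mm [-74.24895873 -26.45000195 175.30008903]
pre [-113, 0, 170] [458.06107506 244.27893818 170.        ] TCP->pt in tool mm [1.43252002e+01 1.73262018e-02 1.19299206e+02]
```

```bash
python3 -m inch '[{"rotation":[0,0,0.12],"slide":[-0.9,-0.26,0],"fingers":54},{"rotation":[0,0,0],"slide":[-0.9,-0.26,0],"fingers":54},{"rotation":[0,0,0],"slide":[-0.9,-0.26,0],"fingers":54},{"rotation":[0,0,0],"slide":[-0.9,-0.26,0],"fingers":54},{"rotation":[0,0,0],"slide":[0,0,0.9],"fingers":54},{"rotation":[0,0,0],"slide":[0,0,0.9],"fingers":54},{"rotation":[0,0,0],"slide":[0,0,0.9],"fingers":54},{"rotation":[0,0,0],"slide":[0,0,0.7],"fingers":54},{"rotation":[0,0,0],"slide":[0,0,0],"fingers":54}]'
python3 -m inch '[{"rotation":[0,0,0],"slide":[0,0,0.2],"fingers":54},{"rotation":[0,0,0],"slide":[0,0,0.2],"fingers":54},{"rotation":[0,0,0],"slide":[0.04,0,0.2],"fingers":54},{"rotation":[0,0,0],"slide":[0.06,0,0.2],"fingers":54}]'
python3 - <<'E'
from look import *
s,w=wristcam(); cv2.imwrite("pics/w2.png",w["frame"]); print(s["eef_pos"],s["wrist_force"])
E
```

```text
clock: 3.9
eef_pos: [561.9, 259.5, 199.3]
tcp_rot: [[-0.925, -0.379, -0.008], [-0.379, 0.925, -0.002], [0.009, 0.001, -1.0]]
wrist_force: [-0.1, -0.1, -1.0]
opening: 0.631
finger_force: 0.0
clock: 4.23
eef_pos: [562.5, 259.3, 185.5]
tcp_rot: [[-0.925, -0.379, 0.001], [-0.379, 0.925, 0.0], [-0.001, -0.0, -1.0]]
wrist_force: [-4.1, -1.9, 4.9]
opening: 0.634
finger_force: 2.6
[562.48586467 259.28161124 185.51227208] [-4.06309895 -1.93511711  4.89109582]
```

View pics/w2.png

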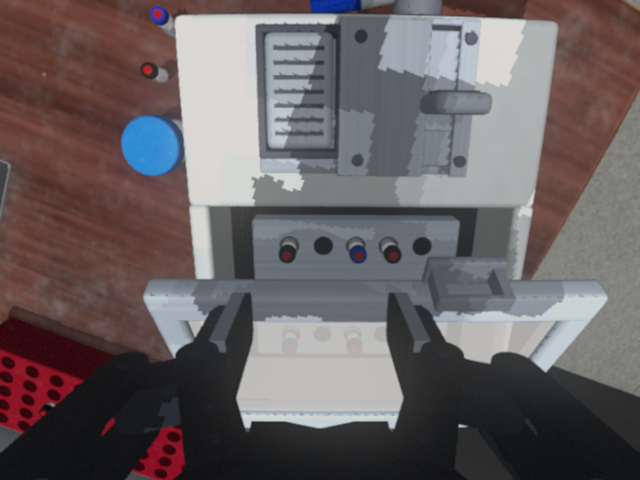

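Both fingertips rest on the front rail, at about (235,300) and (402,300), clear of the staple at (470,285). The force is about 5 N. I'll follow the arc down.

```bash
python3 -m inch '[{"rotation":[0,0,0],"slide":[0.09,0,0.2],"fingers":54},{"rotation":[0,0,0],"slide":[0.08,0,0.2],"fingers":54},{"rotation":[0,0,0],"slide":[0.07,0,0.2],"fingers":54},{"rotation":[0,0,0],"slide":[0.06,0,0.2],"fingers":54},{"rotation":[0,0,0],"slide":[0.05,0,0.2],"fingers":54},{"rotation":[0,0,0],"slide":[0.05,0,0.2],"fingers":54},{"rotation":[0,0,0],"slide":[0.04,0,0.2],"fingers":54},{"rotation":[0,0,0],"slide":[0.03,0,0.2],"fingers":54}]'
python3 -m inch '[{"rotation":[0,0,0],"slide":[0.02,0,0.16],"fingers":54},{"rotation":[0,0,0],"slide":[0.02,0,0.16],"fingers":54},{"rotation":[0,0,0],"slide":[0,0,0.1],"fingers":54},{"rotation":[0,0,0],"slide":[0,0,0],"fingers":54}]'
```

```text
clock: 4.95
eef_pos: [551.0, 254.7, 143.6]
tcp_rot: [[-0.925, -0.379, -0.0], [-0.379, 0.925, -0.0], [0.0, 0.0, -1.0]]
wrist_force: [-1.3, -0.9, 2.8]
opening: 0.629
finger_force: 1.0
clock: 5.28
eef_pos: [550.0, 254.3, 132.9]
tcp_rot: [[-0.925, -0.379, -0.001], [-0.379, 0.925, -0.0], [0.001, 0.0, -1.0]]
wrist_force: [-0.3, 0.3, -0.4]
opening: 0.636
finger_force: 0.0
```

```bash
python3 -m inch '[{"rotation":[0,0,0],"slide":[0,0,0.1],"fingers":54},{"rotation":[0,0,0],"slide":[0,0,0.1],"fingers":54},{"rotation":[0,0,0],"slide":[0,0,0],"fingers":54}]'
python3 -m inch '[{"rotation":[0,0,0],"slide":[0,0,0.1],"fingers":54},{"rotation":[0,0,0],"slide":[0,0,0],"fingers":54}]'
```

```text
clock: 5.53
eef_pos: [550.4, 254.4, 128.5]
tcp_rot: [[-0.925, -0.379, 0.0], [-0.379, 0.925, 0.0], [-0.0, -0.0, -1.0]]
wrist_force: [-1.2, -0.4, -0.0]
opening: 0.632
finger_force: 0.0
clock: 5.7
eef_pos: [550.4, 254.4, 126.1]
tcp_rot: [[-0.925, -0.379, 0.0], [-0.379, 0.925, 0.0], [-0.001, -0.0, -1.0]]
wrist_force: [0.8, 0.6, 1.0]
opening: 0.634
finger_force: 0.0
```

```bash
python3 -m inch '[{"rotation":[0,0,0],"slide":[0,0,0.08],"fingers":54},{"rotation":[0,0,0],"slide":[0,0,0],"fingers":54}]'
python3 - <<'E'
from look import *
s,w=wristcam(); cv2.imwrite("pics/w3.png",w["frame"]); print(s["eef_pos"],s["wrist_force"])
E
```

```text
clock: 5.87
eef_pos: [550.4, 254.4, 124.2]
tcp_rot: [[-0.925, -0.379, 0.0], [-0.379, 0.925, 0.0], [-0.0, -0.0, -1.0]]
wrist_force: [-0.5, 0.6, 0.8]
opening: 0.632
finger_force: 0.4
[550.35917023 254.42181849 124.24398943] [-0.53509863  0.60960921  0.78766359]
```

View pics/w3.png

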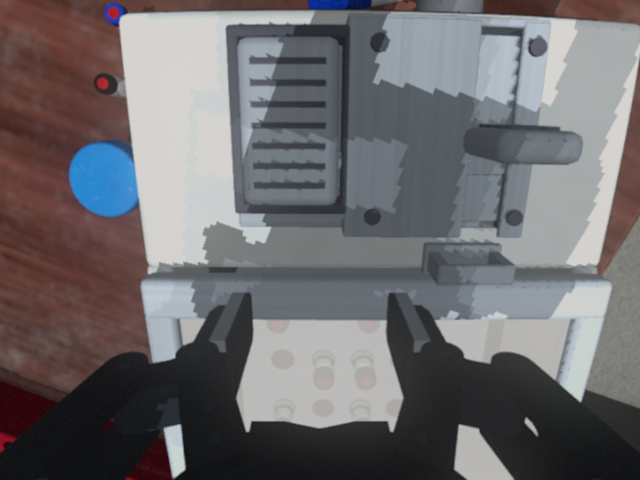

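The lid is almost or fully shut, with its rail sitting at the back of the deck around row 275. I'll keep pressing until the force rises.

```bash
python3 -m inch '[{"rotation":[0,0,0],"slide":[0,0,0.06],"fingers":54},{"rotation":[0,0,0],"slide":[0,0,0],"fingers":54}]' | grep -E "pos|wrist"
python3 -m inch '[{"rotation":[0,0,0],"slide":[0,0,0.06],"fingers":54},{"rotation":[0,0,0],"slide":[0,0,0],"fingers":54}]'| grep -E "pos|wrist"
python3 -m inch '[{"rotation":[0,0,0],"slide":[0,0,0.06],"fingers":54},{"rotation":[0,0,0],"slide":[0,0,0],"fingers":54}]'| grep -E "pos|wrist"
```

```text
eef_pos: [550.4, 254.4, 124.1]
wrist_force: [-4.4, -2.1, 8.5]
eef_pos: [550.5, 254.4, 124.0]
wrist_force: [-9.3, -3.3, 16.1]
eef_pos: [550.6, 254.5, 123.9]
wrist_force: [-12.2, -4.9, 24.0]
```

The lid hit a hard stop at TCP z=124, so it is shut and the fingertip offset is about 10 mm. Next I'll lift, move over the deck and take a close look.

```bash
python3 -m inch '[{"rotation":[0,0,0],"slide":[0,0,-0.4],"fingers":54},{"rotation":[0,0,0],"slide":[0,0,-1],"fingers":54},{"rotation":[0,0,0],"slide":[0,0,-1],"fingers":54},{"rotation":[0,0,0],"slide":[0,0,-0.8],"fingers":54},{"rotation":[0,0,0],"slide":[0.9,0.26,0],"fingers":54},{"rotation":[0,0,0],"slide":[0.9,0.26,0],"fingers":54},{"rotation":[0,0,0],"slide":[0.9,0.26,0],"fingers":54},{"rotation":[0,0,0],"slide":[0.88,0.26,0],"fingers":54},{"rotation":[0,0,0],"slide":[0,0,0],"fingers":54},{"rotation":[0,0,0],"slide":[0,0,0],"fingers":54}]'
python3 - <<'E'
from look import *
s,w=wristcam(); cv2.imwrite("pics/w4.png",w["frame"])
for n in ["catch_top","bolt_tab","lid_front"]:
    print(n,[(r["location"],r["conf"]) for r in spotter.place_of(n,"wrist")][:2])
p=[562.8,286.7,.3846]
print(proj(w,S2W(p,[P["catch_top"],P["bolt_tab"],lidpt(0)])))
c,sn=np.cos(p[2]),np.sin(p[2]);d=s["eef_pos"]-[p[0],p[1],0];print("TCP in shaker",c*d[0]+sn*d[1],-sn*d[0]+c*d[1],d[2])
for n in ["top","side"]:
    im=vision.get_image(n)
    for q in ["lid_front","catch_top","bolt_tab","lid_hinge"]:
        X=lidpt(0) if q=="lid_front" else P[q]
        print(n,q,[(r["location"],r["conf"]) for r in spotter.place_of(q,n)][:1],proj(im,S2W(p,X)))
E
```

```text
clock: 7.25
eef_pos: [457.0, 244.6, 199.7]
tcp_rot: [[-0.925, -0.38, 0.0], [-0.38, 0.925, 0.0], [-0.0, -0.0, -1.0]]
wrist_force: [-0.4, 0.1, 0.6]
opening: 0.632
finger_force: 0.0
catch_top [([256.0, 291.2], 0.64), ([379.5, 298.3], 0.22)]
bolt_tab [([378.2, 297.1], 0.65), ([149.9, 203.8], 0.45)]
lid_front [([316.3, 374.2], 0.6)]
[[255.12949682 295.21636101]
 [379.14805888 298.26174411]
 [316.56837992 376.27841251]]
TCP in shaker -113.84491390301417 0.6507870043094712 199.67745809865147
top lid_front [([220.5, 238.9], 0.71)] [[221.35566713 238.60381667]]
top catch_top [([253.8, 266.2], 0.57)] [[252.67802811 266.96363528]]
top bolt_tab [] [[216.17476797 281.99047867]]
top lid_hinge [([194.5, 169.3], 0.78)] [[195.1993521  171.96202055]]
side lid_front [([275.5, 205.9], 0.87)] [[273.91934551 200.19001183]]
side catch_top [([273.3, 211.7], 0.56)] [[270.95849781 210.10259979]]
side bolt_tab [([241.3, 204.7], 0.81)] [[241.53418368 201.88207209]]
side lid_hinge [([303.8, 179.0], 0.92)] [[302.4891371  179.61156771]]
```

View pics/w4.png

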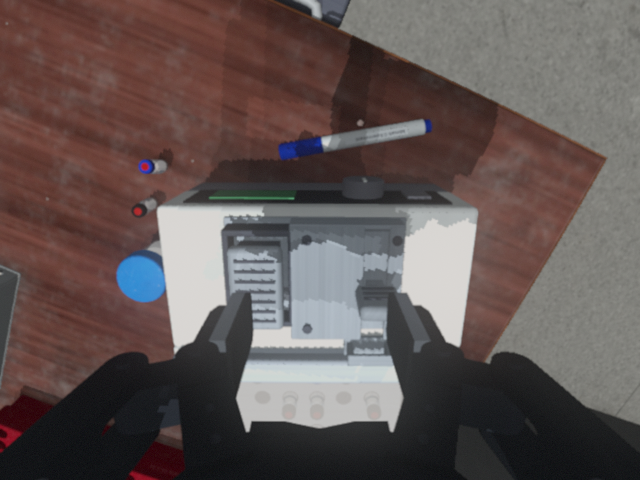

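The deck matches the model: catch at (256,291), tab at (378,297), and the lid is shut. I'll descend with the right finger in front of the tab and the left over the catch.

```bash
python3 -m inch '[{"rotation":[0,0,0],"slide":[0,0,0.7],"fingers":54},{"rotation":[0,0,0],"slide":[0,0,0.7],"fingers":54},{"rotation":[0,0,0],"slide":[0,0,0.6],"fingers":54},{"rotation":[0,0,0],"slide":[0,0,0.1],"fingers":54},{"rotation":[0,0,0],"slide":[0,0,0],"fingers":54}]' | grep -E "pos|wrist"
python3 -m inch '[{"rotation":[0,0,0],"slide":[0,0,0.14],"fingers":54},{"rotation":[0,0,0],"slide":[0,0,0],"fingers":54}]'| grep -E "pos|wrist"
python3 -m inch '[{"rotation":[0,0,0],"slide":[0,0,0.14],"fingers":54},{"rotation":[0,0,0],"slide":[0,0,0],"fingers":54}]'| grep -E "pos|wrist"
```

```text
eef_pos: [456.8, 244.3, 146.3]
wrist_force: [-0.1, -0.0, -0.3]
eef_pos: [458.1, 244.7, 144.5]
wrist_force: [-0.2, 0.1, -0.5]
eef_pos: [458.4, 244.7, 141.1]
wrist_force: [-0.4, 0.6, 4.2]
```

```bash
python3 -m inch '[{"rotation":[0,0,0],"slide":[0,0,0.1],"fingers":54},{"rotation":[0,0,0],"slide":[0,0,0.1],"fingers":54},{"rotation":[0,0,0],"slide":[0,0,0],"fingers":54}]'| grep -E "pos|wrist"
python3 -c "
from look import *
s,w=wristcam(); cv2.imwrite('pics/w5.png',w['frame'])"
```

```text
eef_pos: [458.3, 244.7, 135.8]
wrist_force: [-0.3, 0.9, 6.7]
```

View pics/w5.png

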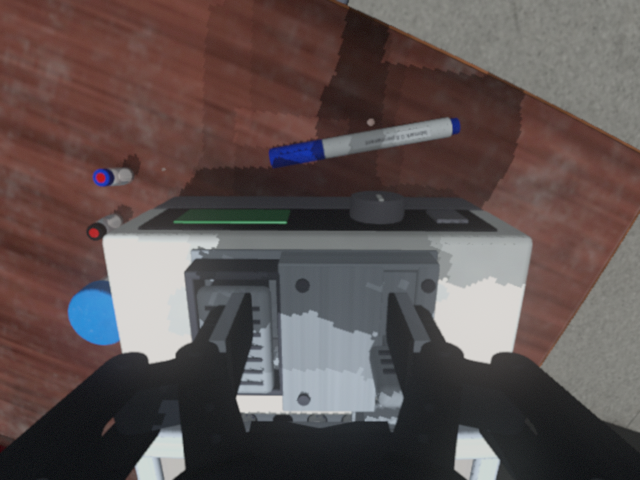

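The left finger holds the catch down at about 6.5 N, and the right finger stands in front of the tab. Now I'll push towards the lid.

```bash
python3 -m inch '[{"rotation":[0,0,0],"slide":[-0.12,0,0],"fingers":54},{"rotation":[0,0,0],"slide":[-0.12,0,0],"fingers":54},{"rotation":[0,0,0],"slide":[-0.12,0,0],"fingers":54},{"rotation":[0,0,0],"slide":[-0.12,0,0],"fingers":54},{"rotation":[0,0,0],"slide":[0,0,0],"fingers":54}]'| grep -E "pos|wrist"
python3 -m inch '[{"rotation":[0,0,0],"slide":[-0.12,0,0],"fingers":54},{"rotation":[0,0,0],"slide":[-0.12,0,0],"fingers":54},{"rotation":[0,0,0],"slide":[-0.12,0,0],"fingers":54},{"rotation":[0,0,0],"slide":[-0.12,0,0],"fingers":54},{"rotation":[0,0,0],"slide":[0,0,0],"fingers":54}]'| grep -E "pos|wrist"
```

```text
eef_pos: [468.0, 248.8, 135.2]
wrist_force: [-4.0, -0.9, 6.0]
eef_pos: [479.0, 253.3, 135.2]
wrist_force: [-5.0, -2.3, 6.4]
```

```bash
python3 -m inch '[{"rotation":[0,0,0],"slide":[-0.12,0,0],"fingers":54},{"rotation":[0,0,0],"slide":[-0.12,0,0],"fingers":54},{"rotation":[0,0,0],"slide":[0,0,0],"fingers":54}]'| grep -E "pos|wrist"
python3 -m inch '[{"rotation":[0,0,0],"slide":[-0.12,0,0],"fingers":54},{"rotation":[0,0,0],"slide":[0,0,0],"fingers":54}]'| grep -E "pos|wrist"
python3 -m inch '[{"rotation":[0,0,0],"slide":[-0.1,0,0],"fingers":54},{"rotation":[0,0,0],"slide":[0,0,0],"fingers":54}]'| grep -E "pos|wrist"
```

```text
eef_pos: [484.5, 255.5, 135.1]
wrist_force: [-5.2, -2.0, 6.2]
eef_pos: [485.5, 256.0, 135.1]
wrist_force: [-13.3, -6.5, 13.9]
eef_pos: [485.7, 256.1, 135.1]
wrist_force: [-22.5, -13.1, 21.2]
```

The push hit a hard stop after about 29 mm. I'll back off slightly, lift straight up to release the catch, and check.

```bash
python3 -m inch '[{"rotation":[0,0,0],"slide":[0.14,0,0],"fingers":54},{"rotation":[0,0,0],"slide":[0.1,0,0],"fingers":54},{"rotation":[0,0,0],"slide":[0,0,-0.3],"fingers":54},{"rotation":[0,0,0],"slide":[0,0,-0.6],"fingers":54},{"rotation":[0,0,0],"slide":[0,0,-1],"fingers":54},{"rotation":[0,0,0],"slide":[0.3,0,-1],"fingers":54},{"rotation":[0,0,0],"slide":[0.3,0,-1],"fingers":54},{"rotation":[0,0,0],"slide":[0,0,-0.7],"fingers":54},{"rotation":[0,0,0],"slide":[0,0,0],"fingers":54},{"rotation":[0,0,0],"slide":[0,0,0],"fingers":54}]'
python3 - <<'E'
from look import *
s,w=wristcam(); cv2.imwrite("pics/w6.png",w["frame"])
p=[562.8,286.7,.3846]
for n in ["catch_top","bolt_tab","lid_front"]:
    print(n,[(r["location"],r["conf"]) for r in spotter.place_of(n,"wrist")][:2])
print(proj(w,S2W(p,[P["catch_top"],[-94.5,-34,125],[-94.5,34,137],[-70.5,34,137],lidpt(0)])))
E
```

```text
clock: 11.25
eef_pos: [471.3, 250.1, 250.9]
tcp_rot: [[-0.925, -0.379, 0.001], [-0.379, 0.925, 0.0], [-0.001, -0.0, -1.0]]
wrist_force: [-0.2, -0.7, -0.7]
opening: 0.628
finger_force: 0.0
catch_top [([265.5, 238.2], 0.69)]
bolt_tab [([369.8, 272.8], 0.95)]
lid_front [([318.8, 314.8], 0.62), ([266.1, 237.6], 0.57)]
[[266.53086666 240.09757335]
 [268.22316152 236.0511064 ]
 [369.27040967 241.96911355]
 [367.70116701 275.62441015]
 [317.40190195 316.97074656]]
```

View pics/w6.png

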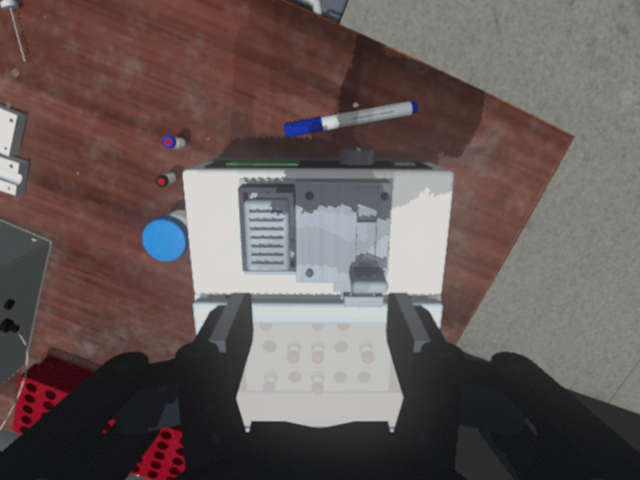

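```bash
python3 - <<'E'
from look import *
a=cv2.imread("pics/side0.png"); b=vision.get_image("side")["frame"]; cv2.imwrite("pics/side1.png",b)
f=lambda i:cv2.resize(i[180:250,205:305],None,fx=4,fy=4,interpolation=cv2.INTER_CUBIC)
cv2.imwrite("pics/cmp.png",np.hstack([f(a),f(b)]))
E
```

```text
(no output)
```

View pics/cmp.png

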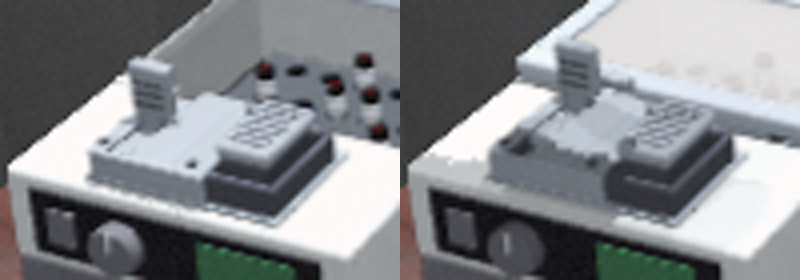

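The before and after crops show the catch at the same raised height (front edge at row ~165 in both). The tab has moved to the lid and the lid is shut. I'll hand it in.

```bash
python3 -c "
from cell import job
print(job.finish_job())"
```

```text
the job is handed in; nothing more can be done
None
```

The job is handed in: the lid is shut, the bolt was pushed home until it stopped hard, and the catch has sprung back up to its starting height. It took about 11 s of the 42 s, none of the forces I read exceeded about 30 N, and the loose items were not touched.

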